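# Load two dispatch trays: large carton below, small on top

### The job

Load the two orders for dispatch, the blue one first and then the green: stand each order's large carton in the middle of the tray of its tape colour, lengthwise along the tray, then stack the small carton of that colour squarely on the middle of the large one, long sides parallel, all label side up. Set the cartons down without dropping them, and leave the two red-taped cartons, which are on hold, where they are.

Things in the scene. Friction and masses are not known exactly. Their poses are not given: they have to be found in the camera images.
- blue_large_center (a point): Large cardboard carton, 120 x 62 x 45 mm (length along its x, width along its y, height), with a 28 mm band of blue tape round its middle and a white label at its +x end. The point is its centre, 22.5 mm above its underside; z up. Loose, rigid, closed, 175 to 350 g; stands upright on the bench. Grip it across its width.
- blue_small_center (a point): Small cardboard carton, 85 x 46 x 34 mm (length along its x, width along its y, height), with a 28 mm band of blue tape round its middle and a white label at its +x end. The point is its centre, 17 mm above its underside; z up. Loose, rigid, closed, 80 to 170 g; stands upright on the bench. Grip it across its width.
- green_large_center (a point): Large cardboard carton, 120 x 62 x 45 mm (length along its x, width along its y, height), with a 28 mm band of green tape round its middle and a white label at its +x end. The point is its centre, 22.5 mm above its underside; z up. Loose, rigid, closed, 175 to 350 g; stands upright on the bench. Grip it across its width.
- green_small_center (a point): Small cardboard carton, 85 x 46 x 34 mm (length along its x, width along its y, height), with a 28 mm band of green tape round its middle and a white label at its +x end. The point is its centre, 17 mm above its underside; z up. Loose, rigid, closed, 80 to 170 g; stands upright on the bench. Grip it across its width.
- hold_large_center (a point): Large cardboard carton, 120 x 62 x 45 mm (length along its x, width along its y, height), with a 28 mm band of red tape round its middle and a white label at its +x end. The point is its centre, 22.5 mm above its underside; z up. On hold: it stands among the others on the bench and stays there. Loose.
- hold_small_center (a point): Small cardboard carton, 85 x 46 x 34 mm (length along its x, width along its y, height), with a 28 mm band of red tape round its middle and a white label at its +x end. The point is its centre, 17 mm above its underside; z up. On hold: it stands among the others on the bench and stays there. Loose.
- tray_blue: Shallow blue dispatch tray, fixed to the bench, 200 mm along its x and 150 mm along its y, floor 5 mm thick, surrounded by a rim 5 mm thick whose top is 12 mm above the bench. Origin: centre of its underside, on the bench (z = 0).
- tray_green: Shallow green dispatch tray, fixed to the bench, 200 mm along its x and 150 mm along its y, floor 5 mm thick, surrounded by a rim 5 mm thick whose top is 12 mm above the bench. Origin: centre of its underside, on the bench (z = 0).
There are look-alikes about, which are no part of the job. What is shaped like the part that bears green_small_center but yellow is not meant.

How it is judged:
On the way, in this order (a step that is already met when the one before it is completed fails the run):
1. the large blue carton is in the middle of the blue tray and let go (x of blue_large_center in the frame of tray_blue between -0.02 and 0.02 m and y of blue_large_center in the frame of tray_blue between -0.02 and 0.02 m and z of blue_large_center in the frame of tray_blue between 0.0235 and 0.0315 m and angle between blue_large_center's own z axis and vertical below 0.08 rad and angle between the x axis of blue_large_center and the x axis of tray_blue, either way round below 0.2 rad and contact force between the fingers and blue_large below 0.05 N and linear speed of blue_large below 0.02 m/s), for 0.2 s.
2. the small blue carton is squarely on the large blue one and let go (horizontal distance between blue_small_center and blue_large_center below 0.015 m and z of blue_small_center in the frame of blue_large_center between 0.0355 and 0.0435 m and angle between blue_small_center's own z axis and vertical below 0.08 rad and angle between the x axis of blue_small_center and the x axis of blue_large_center, either way round below 0.2 rad and contact force between the fingers and blue_small below 0.05 N and linear speed of blue_small below 0.02 m/s), for 0.2 s.
3. the large green carton is in the middle of the green tray and let go (x of green_large_center in the frame of tray_green between -0.02 and 0.02 m and y of green_large_center in the frame of tray_green between -0.02 and 0.02 m and z of green_large_center in the frame of tray_green between 0.0235 and 0.0315 m and angle between green_large_center's own z axis and vertical below 0.08 rad and angle between the x axis of green_large_center and the x axis of tray_green, either way round below 0.2 rad and contact force between the fingers and green_large below 0.05 N and linear speed of green_large below 0.02 m/s), for 0.2 s.
4. the small green carton is squarely on the large green one and let go (horizontal distance between green_small_center and green_large_center below 0.015 m and z of green_small_center in the frame of green_large_center between 0.0355 and 0.0435 m and angle between green_small_center's own z axis and vertical below 0.08 rad and angle between the x axis of green_small_center and the x axis of green_large_center, either way round below 0.2 rad and contact force between the fingers and green_small below 0.05 N and linear speed of green_small below 0.02 m/s), for 0.2 s.
At the end, for the whole second after the job is handed in: Each tray holds its colour's large carton, upright, centre within 20 mm of the tray's along each tray axis, lengths within 0.2 rad; on it its small carton, upright, centres within 15 mm horizontally, lengths within 0.2 rad; all four released and at rest (all of step 1 and all of step 2 and all of step 3 and all of step 4); the robot touches nothing.
It fails at once if a red-taped carton is moved by more than 20 mm (distance of any of hold_large_center, hold_small_center from where it was at the start of the episode above 0.02 m).
It fails at once if a carton is dropped (moves faster than 0.8 m/s while not held) ((linear speed of blue_large above 0.8 m/s and contact force between the fingers and blue_large below 0.05 N) or (linear speed of blue_small above 0.8 m/s and contact force between the fingers and blue_small below 0.05 N) or (linear speed of green_large above 0.8 m/s and contact force between the fingers and green_large below 0.05 N) or (linear speed of green_small above 0.8 m/s and contact force between the fingers and green_small below 0.05 N)).
It also fails if it takes over 120 s, if anything falls off the work surface, if the arm or the gripper's body presses on something with over 40 N, if the wrist force passes 120 N, or if a joint passes its speed limit or range.

### The arm

A 7-joint arm with a two-finger parallel gripper is mounted at the origin on the work surface. World frame = base frame: x ahead of the robot, y to its left, z up, the work surface at z = 0. Lengths are in m, angles in rad, forces in N, time in s.
With the tool pointing down it reaches from about 0.4 to 0.85 m from the base axis. Payload 4.5 kg.
Tool frame: the origin (TCP) lies between the finger pads; the fingertips stand 11 mm ahead of it and the grasp point (between the pads) lies 8 mm behind it (r.nose_length is the distance from the TCP to the fingertips, in m); z points along the fingers, y is the line along which they close (so a half turn about z gives the same grasp; the last joint's range is limited). The gripper opens to 88 mm and grips with 3 to 60 N. Pads are 18 mm wide; open, the fingers measure 123 mm over their backs; the gripper's body (75 mm by 187 mm) begins 45 mm behind the grasp point.
Start: joints at [1.339, 0.689, -0.195, 1.565, 0.157, 0.902, -0.215], TCP at [0.164, -0.603, 0.25] pointing down, gripper open.
Joint ranges: [-3.01, 3.01], [-0.46, 2.08], [-1.47, 1.51], [0.13, 2.56], [-1, 4.14], [0.04, 2.09], [-2.66, 2.66]. Speed limits (rad/s): [2.57, 2.57, 3.14, 3.14, 3.14, 3.14, 3.14].

### API

Orientations are given as a unit quaternion [x, y, z, w].
In Python, from plant import get_state, snapshot, camera_model, r gives the robot as it stands.
- The arm moves only by the shell command python3 -m inch 'ROWS' [FORCE]. ROWS is text: rows parted by semicolons, each of 7 numbers parted by spaces: the opening, from -1 (shut) to 1 (fully open), then the shift along the tool's x, y, z in m, then the turn, a rotation vector about the tool's x, y, z in rad. A call has 1 to 20 rows; each row shifts and turns the commanded pose from where the row before left it, along the tool's axes as they then stand; what a row does not reach is not made up. A row lasts 1/12 s, in which the tool goes at most 41.7 mm and 7.16 degrees, less where a joint would pass 70% of its speed; a pose out of reach is approached as far as the arm can. A call is refused whole if a number of a shift passes 0.0417 or a number of a turn 0.125, either way. A call with a gripper value outside its range is refused whole. The fingers move at their own pace and stop on an object; FORCE is the grip in N (left out, the last holds). Time passes only in rows, so rows that do not move let the fingers close. It gives the time, the measured TCP pose, the force, the opening and the grip force at its end, in the units of the state.
- get_state(): the state, without advancing time (a new reading comes with each control period).
- snapshot(name): name is "scene" or "top"; returns (picture, depth): 420x560x3 uint8, red, green, blue; 420x560 float32, m along the optical axis (not along the pixel's ray), 0 where there is no reading.
- camera_model(name): a dict with "intrinsics" (3x3 intrinsics, pixels), "view" (4x4, takes a point from world to camera coordinates). Camera axes: x right, y down, z forward; pixel columns grow to the right and rows downward; lengths in m; the calibration is good to about 2 mm. A picture is of the moment at which its call begins. camera_model takes no time and is no camera call.
- r.finish_job(): hands the job in; it is judged then, once.
The state is a dict: "clock": time; "q": joint angles; "qd": joint speeds; "joint_torque": joint torques, N m; "tool_pos": TCP position; "eef_rot": TCP orientation; "contact_force": force on the tool from outside, world axes, zero at the start; "moment": the same for the moment, N m; "opening": opening from 0.0 (shut) to 1.0 (fully open); "finger_force": force on a finger pad.
Only numpy, scipy, OpenCV 4.12 (cv2) and the standard library are available. Lean on these libraries where they do the work, as an engineer would, in place of code of your own. Each camera call takes 0.05 s, during which the arm holds its last target. There are 200 camera calls.

## Working session

There is one attempt and no reset: what is moved stays moved. The work goes in short steps, Python scripts to look and compute and a shell command to move; the robot and the scene stay as the last step left them, time stands still between calls to the robot, and variables do not carry over. Pictures are saved under pics/ and viewed, at most 14 in all, crops included, and the job is handed in when it is done.

```bash
ls; mkdir -p pics; python3 - <<'E'
from plant import *
import cv2,numpy as np
s=get_state();print(s['clock'],s['tool_pos'],s['eef_rot'],s['opening'])
for n in("top","scene"):
    p,d=snapshot(n);cv2.imwrite(f"pics/{n}0.png",p[:,:,::-1]);c=camera_model(n);print(c)
    print(d.min(),d.max())
E
```

```text
pics
0.0 [ 0.16398491 -0.60249638  0.24891021] [ 9.91173721e-01  1.32566412e-01 -1.86177101e-04 -8.76006710e-04] 0.9973328217146531
{'intrinsics': array([[452.47691224,   0.        , 279.64728617],
       [  0.        , 452.47691224, 210.58781185],
       [  0.        ,   0.        ,   1.        ]]), 'view': array([[-0.01451338, -0.99979395,  0.01419251,  0.02500061],
       [-0.99237835,  0.01266571, -0.12257564,  0.49209856],
       [ 0.12237063, -0.01586332, -0.99235769,  1.26244287],
       [ 0.        ,  0.        ,  0.        ,  1.        ]])}
0.0 2.241186
{'intrinsics': array([[408.59607525,   0.        , 279.67554946],
       [  0.        , 408.59607525, 210.27756486],
       [  0.        ,   0.        ,   1.        ]]), 'view': array([[ 0.22642733,  0.97395055, -0.01228744, -0.14619269],
       [ 0.69731656, -0.17089648, -0.69609196, -0.303015  ],
       [-0.68005903,  0.14904601, -0.71784748,  1.3859518 ],
       [ 0.        ,  0.        ,  0.        ,  1.        ]])}
0.0 3.2829084
```

View pics/top0.png

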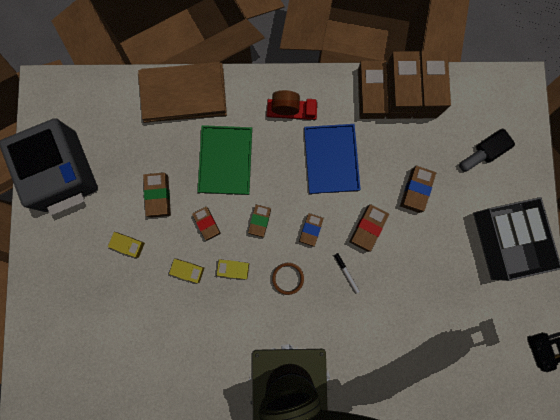

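View pics/scene0.png

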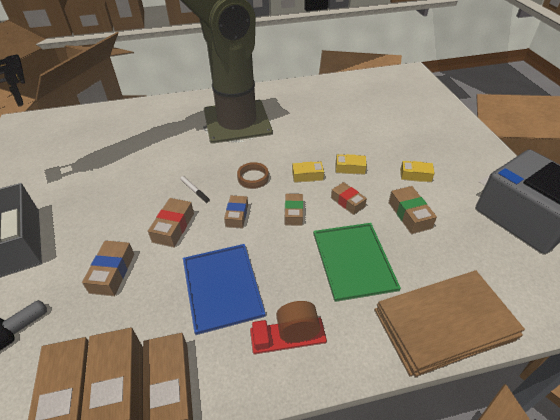

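Top view (up = +x, left = +y): blue large carton at (419,188), red large (369,228), blue small (312,230), green small (260,221), red small (206,223), green large (155,195). The green tray is at (226,160) and the blue tray at (332,158). All cartons stand upright; the yellow ones are look-alikes.

```bash
cat > h.py <<'E'
from plant import *
import cv2,numpy as np
def world(n="top"):
    p,d=snapshot(n);c=camera_model(n);K=c["intrinsics"];V=np.array(c["view"])
    v,u=np.mgrid[:420,:560]
    P=np.stack([(u-K[0,2])*d/K[0,0],(v-K[1,2])*d/K[1,1],d],-1)
    return p,(P-V[:3,3])@V[:3,:3],d
def cast(uv,z,n="top"):
    c=camera_model(n);V=np.array(c["view"]);R=V[:3,:3];o=-R.T@V[:3,3]
    r=np.c_[np.asarray(uv,float).reshape(-1,2),np.ones(len(np.asarray(uv).reshape(-1,2)))]@np.linalg.inv(c["intrinsics"]).T@R
    return (o+r*((z-o[2])/r[:,2])[:,None])[:,:2]
def rect(m,z,n="top"):
    cs,_=cv2.findContours(m.astype(np.uint8),cv2.RETR_EXTERNAL,cv2.CHAIN_APPROX_NONE)
    k=max(cs,key=cv2.contourArea)[:,0]
    (c,s,a)=cv2.minAreaRect((cast(k,z,n)*1000).astype(np.float32))
    a=np.radians(a)
    if s[0]<s[1]: a+=np.pi/2; s=s[::-1]
    a=(a+np.pi/2)%np.pi-np.pi/2
    return np.round(np.array(c)/1000,4),np.round(s,1),round(a,3)
def box(P,d,uv,z,rad=40,tol=.008):
    v,u=np.mgrid[:420,:560]
    m=(abs(P[...,2]-z)<tol)&(d>0)&(np.hypot(u-uv[0],v-uv[1])<rad)
    n,l,st,ce=cv2.connectedComponentsWithStats(m.astype(np.uint8))
    i=1+np.argmax(st[1:,4]);m=l==i
    return rect(m,z),np.round(np.median(P[m][:,2]),4)
def tray(p,col):
    p=p.astype(int);R,G,B=p[...,0],p[...,1],p[...,2]
    m=(B>1.8*R)&(B>1.5*G) if col=="blue" else (G>1.8*R)&(G>1.5*B)
    n,l,st,ce=cv2.connectedComponentsWithStats(m.astype(np.uint8));i=1+np.argmax(st[1:,4])
    return rect(l==i,.012)
def yaw(s=None):
    x,y,*_=(s or get_state())["eef_rot"];return 2*np.arctan2(y,x)
def move(x,y,z,a):
    """total shift in tool axes (tool down) and turn about tool z to get to x,y,z, tool x along a (mod pi)"""
    s=get_state();t=yaw(s);dx,dy=np.array([x,y])-s["tool_pos"][:2]
    da=(a-t+np.pi/2)%np.pi-np.pi/2
    print("tcp",s["tool_pos"].round(4),"yaw",round(t,3),"q",np.round(s["q"],2))
    print("toolshift x %.4f y %.4f z %.4f; turn about tool z %.3f"%(dx*np.cos(t)+dy*np.sin(t),dx*np.sin(t)-dy*np.cos(t),s["tool_pos"][2]-z,-da))
E
python3 - <<'E'
from h import *
p,P,d=world()
for n,uv,z in[("bl",(419,188),.045),("hl",(369,228),.045),("bs",(312,230),.034),("gs",(260,221),.034),("hs",(206,223),.034),("gl",(155,195),.045)]:
    print(n,box(P,d,uv,z,rad=36 if n!="hl" else 30))
for c in("blue","green"):print(c,tray(p,c))
E
```

```text
bl ((array([ 0.5504, -0.3806]), array([121.4,  65.5]), np.float64(-0.36)), np.float64(0.0463))
hl ((array([ 0.4401, -0.2351]), array([120.2,  62.6]), np.float64(-0.494)), np.float64(0.0463))
bs ((array([ 0.4374, -0.0696]), array([84.9, 46.6]), np.float64(-0.341)), np.float64(0.0353))
gs ((array([0.4653, 0.0771]), array([85.5, 46.9]), np.float64(-0.284)), np.float64(0.0355))
hs ((array([0.4598, 0.2292]), array([84.6, 47.8]), np.float64(0.461)), np.float64(0.0353))
gl ((array([0.543 , 0.3698]), array([120.8,  63.8]), np.float64(0.08)), np.float64(0.046))
blue (array([ 0.6486, -0.137 ]), array([200.5, 150.1]), np.float64(0.054))
green (array([0.6483, 0.1766]), array([199.8, 148.9]), np.float64(-0.048))
```

```bash
python3 - <<'E'
from h import *
move(.5504,-.3806,.12,-.36)
E
```

```text
tcp [ 0.164  -0.6026  0.2491] yaw 0.266 q [ 1.34  0.69 -0.19  1.57  0.16  0.9  -0.22]
toolshift x 0.4312 y -0.1127 z 0.1291; turn about tool z 0.626
```

```bash
python3 -m inch '1 .024 -.0062 .0071 0 0 0;1 .024 -.0062 .0071 0 0 0;1 .024 -.0062 .0071 0 0 0;1 .024 -.0062 .0071 0 0 0;1 .024 -.0062 .0071 0 0 0;1 .024 -.0062 .0071 0 0 0;1 .024 -.0062 .0071 0 0 0;1 .024 -.0062 .0071 0 0 0;1 .024 -.0062 .0071 0 0 0;1 .024 -.0062 .0071 0 0 0;1 .024 -.0062 .0071 0 0 0;1 .024 -.0062 .0071 0 0 0;1 .024 -.0062 .0071 0 0 0;1 .024 -.0062 .0071 0 0 0;1 .024 -.0062 .0071 0 0 0;1 .024 -.0062 .0071 0 0 0;1 .024 -.0062 .0071 0 0 0;1 .024 -.0062 .0071 0 0 0' 20
python3 -m inch '1 0 0 0 0 0 .12;1 0 0 0 0 0 .12;1 0 0 0 0 0 .12;1 0 0 0 0 0 .12;1 0 0 0 0 0 .12;1 0 0 0 0 0 .025;1 0 0 0 0 0 0'
python3 -c "
from h import *
move(.5504,-.3806,.02,-.36)"
```

```text
clock: 1.65
tool_pos: [0.5525, -0.381, 0.1212]
eef_rot: [0.991, 0.133, -0.0, -0.0]
contact_force: [0.2, 0.4, 0.7]
opening: 0.999
finger_force: 0.0
clock: 2.23
tool_pos: [0.5517, -0.3816, 0.1216]
eef_rot: [0.984, -0.178, -0.0, 0.0]
contact_force: [0.5, -0.3, -0.5]
opening: 1.001
finger_force: 0.0
tcp [ 0.5517 -0.3816  0.1216] yaw -0.357 q [ 0.5   0.9   0.07  1.52 -0.08  0.72 -1.32]
toolshift x -0.0015 y -0.0005 z 0.1016; turn about tool z 0.003
```

```bash
python3 -m inch '1 -.0015 0 .02 0 0 0;1 0 0 .02 0 0 0;1 0 0 .02 0 0 0;1 0 0 .02 0 0 0;1 0 0 .012 0 0 0;1 0 0 .009 0 0 0;1 0 0 0 0 0 0;0 0 0 0 0 0 0;-1 0 0 0 0 0 0;-1 0 0 0 0 0 0;-1 0 0 0 0 0 0;-1 0 0 0 0 0 0;-1 0 0 0 0 0 0;-1 0 0 0 0 0 0' 30
python3 -m inch '-1 0 0 -.01 0 0 0;-1 0 0 -.02 0 0 0;-1 0 0 -.025 0 0 0;-1 0 0 -.025 0 0 0;-1 0 0 0 0 0 0'
python3 -c "
from h import *
move(.6486,-.137,.025,.054)"
```

```text
clock: 3.4
tool_pos: [0.5511, -0.3815, 0.022]
eef_rot: [0.984, -0.178, 0.001, 0.0]
contact_force: [-0.4, 0.4, 5.1]
opening: 0.704
finger_force: 30.0
clock: 3.82
tool_pos: [0.5526, -0.3835, 0.106]
eef_rot: [0.984, -0.179, 0.004, 0.002]
contact_force: [0.8, -1.4, -1.6]
opening: 0.702
finger_force: 30.0
tcp [ 0.5526 -0.3835  0.106 ] yaw -0.36 q [ 0.5   0.92  0.07  1.53 -0.08  0.68 -1.32]
toolshift x 0.0031 y -0.2645 z 0.0810; turn about tool z -0.414
```

```bash
python3 -m inch '-1 0 -.012 0 0 0 0;-1 .001 -.02 0 0 0 0;-1 0.001 -.02 0 0 0 0;-1 .001 -.02 0 0 0 0;-1 0 -.02 0 0 0 0;-1 0 -.02 0 0 0 0;-1 0 -.02 0 0 0 0;-1 0 -.02 0 0 0 0;-1 0 -.02 0 0 0 0;-1 0 -.02 0 0 0 0;-1 0 -.02 0 0 0 0;-1 0 -.02 0 0 0 0;-1 0 -.02 0 0 0 0;-1 0 -.012 0 0 0 0;-1 0 0 0 0 0 -.083;-1 0 0 0 0 0 -.083;-1 0 0 0 0 0 -.083;-1 0 0 0 0 0 -.083;-1 0 0 0 0 0 -.083;-1 0 0 0 0 0 0'
python3 - <<'E'
from h import *
p,P,d=world();cv2.imwrite("pics/t1.png",cv2.resize(p[80:300,120:480,::-1],None,fx=2,fy=2))
move(.6486,-.137,.026,.054)
print(tray(p,"blue"))
E
```

```text
clock: 5.48
tool_pos: [0.6447, -0.1349, 0.0996]
eef_rot: [1.0, 0.029, -0.001, -0.0]
contact_force: [-0.1, 0.3, -2.9]
opening: 0.703
finger_force: 30.0
tcp [ 0.6449 -0.135   0.0997] yaw 0.054 q [ 0.13  0.92  0.01  1.57 -0.02  0.66 -1.37]
toolshift x 0.0036 y 0.0022 z 0.0737; turn about tool z 0.000
(array([ 0.5984, -0.0901]), array([107.5,  53. ]), np.float64(-0.022))
```

View pics/t1.png

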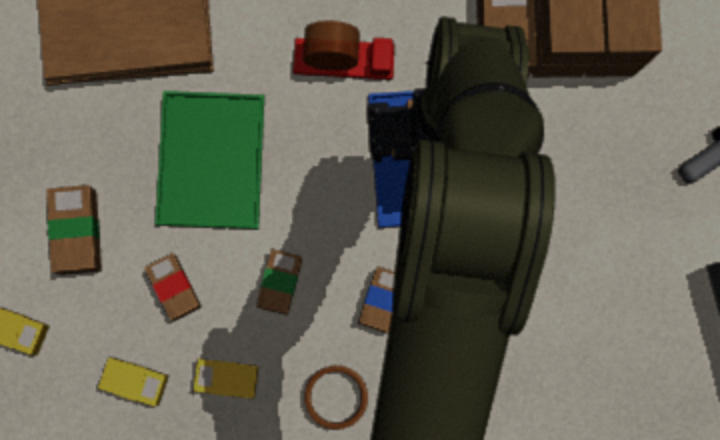

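The arm hides the blue tray from above, but the gripper hangs over it and the other cartons are undisturbed. I'll lower it slowly.

```bash
python3 -m inch '-1 .0036 .0022 .012 0 0 0;-1 0 0 .018 0 0 0;-1 0 0 .018 0 0 0;-1 0 0 .012 0 0 0;-1 0 0 .006 0 0 0;-1 0 0 .003 0 0 0;-1 0 0 .001 0 0 0;-1 0 0 0 0 0 0'
```

```text
clock: 6.2
tool_pos: [0.6501, -0.1374, 0.0312]
eef_rot: [1.0, 0.028, 0.0, 0.0]
contact_force: [-0.3, -0.3, -2.1]
opening: 0.702
finger_force: 30.0
```

```bash
python3 -m inch '-1 0 0 .002 0 0 0;-1 0 0 .001 0 0 0;-1 0 0 0 0 0 0'; python3 -m inch '-1 0 0 .001 0 0 0;-1 0 0 0 0 0 0'
```

```text
clock: 6.45
tool_pos: [0.6498, -0.1373, 0.0283]
eef_rot: [1.0, 0.028, 0.0, 0.0]
contact_force: [0.2, -0.1, -1.8]
opening: 0.699
finger_force: 30.0
clock: 6.62
tool_pos: [0.6497, -0.1373, 0.0271]
eef_rot: [1.0, 0.028, 0.0, 0.0]
contact_force: [-0.1, 0.8, -1.8]
opening: 0.702
finger_force: 30.0
```

```bash
python3 -m inch '-1 0 0 .001 0 0 0;-1 0 0 0 0 0 0'; python3 -m inch '-1 0 0 .001 0 0 0;-1 0 0 0 0 0 0'
```

```text
clock: 6.78
tool_pos: [0.6498, -0.1373, 0.027]
eef_rot: [1.0, 0.028, 0.0, 0.0]
contact_force: [-2.1, 0.1, 4.4]
opening: 0.7
finger_force: 30.0
clock: 6.95
tool_pos: [0.6498, -0.1373, 0.027]
eef_rot: [1.0, 0.028, 0.0, 0.0]
contact_force: [-3.9, 0.8, 10.5]
opening: 0.703
finger_force: 30.0
```

Touched down; release and raise.

```bash
python3 -m inch '-1 0 0 -.001 0 0 0;0.6 0 0 0 0 0 0;1 0 0 0 0 0 0;1 0 0 0 0 0 0;1 0 0 0 0 0 0;1 0 0 0 0 0 0;1 0 0 -.01 0 0 0;1 0 0 -.02 0 0 0;1 0 0 -.03 0 0 0;1 0 0 -.03 0 0 0;1 0 0 -.005 0 0 0;1 0 0 0 0 0 0'
python3 -c "
from h import *
move(.4374,-.0696,.12,-.341)"
```

```text
clock: 7.95
tool_pos: [0.6516, -0.1378, 0.1243]
eef_rot: [1.0, 0.028, 0.003, 0.001]
contact_force: [-0.5, -0.1, -0.6]
opening: 0.996
finger_force: 0.0
tcp [ 0.6516 -0.1378  0.1243] yaw 0.056 q [ 0.13  0.89  0.01  1.54 -0.02  0.7  -1.36]
toolshift x -0.2101 y -0.0800 z 0.0043; turn about tool z 0.397
```

```bash
python3 -m inch '1 -.015 -.0057 0 0 0 0;1 -.02 -.0076 0 0 0 0;1 -.02 -.0076 0 0 0 0;1 -.02 -.0076 0 0 0 0;1 -.02 -.0076 0 0 0 0;1 -.02 -.0076 0 0 0 0;1 -.02 -.0076 0 0 0 0;1 -.02 -.0076 0 0 0 0;1 -.02 -.0076 0 0 0 0;1 -.02 -.0076 0 0 0 0;1 -.015 -.0057 0 0 0 0;1 0 0 0 0 0 .1;1 0 0 0 0 0 .1;1 0 0 0 0 0 .1;1 0 0 0 0 0 .097;1 0 0 0 0 0 0'
python3 - <<'E'
from h import *
p,P,d=world();cv2.imwrite("pics/t2.png",cv2.resize(p[80:300,120:480,::-1],None,fx=2,fy=2))
print(box(P,d,(332,158),.05,50))
move(.4374,-.0696,.02,-.341)
E
```

```text
clock: 9.28
tool_pos: [0.4348, -0.0692, 0.1203]
eef_rot: [0.985, -0.171, -0.001, 0.0]
contact_force: [-0.1, 0.3, 0.2]
opening: 0.997
finger_force: 0.0
((array([ 0.6484, -0.1386]), array([122.2,  64.2]), np.float64(0.043)), np.float64(0.0512))
tcp [ 0.4349 -0.0692  0.1204] yaw -0.339 q [ 0.01  0.72  0.07  2.23 -0.22  0.21 -1.64]
toolshift x 0.0025 y -0.0005 z 0.1004; turn about tool z 0.002
```

View pics/t2.png

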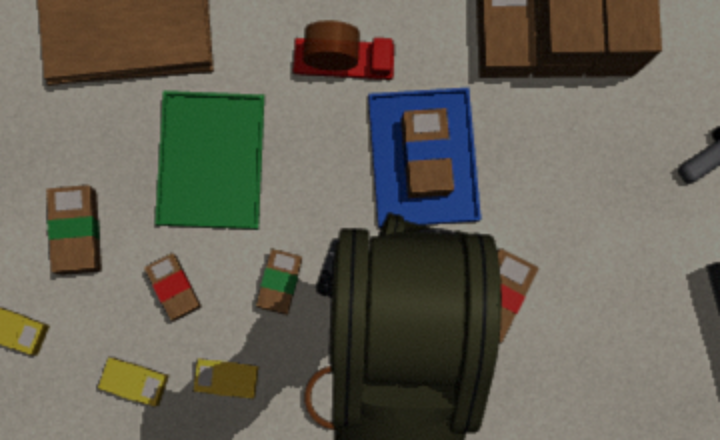

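The blue large carton stands centred in the blue tray (crop pixel 428,150), within 2 mm and label up. Next I grip the blue small one.

```bash
python3 -m inch '1 .0025 -.0005 .02 0 0 0;1 0 0 .02 0 0 0;1 0 0 .02 0 0 0;1 0 0 .02 0 0 0;1 0 0 .012 0 0 0;1 0 0 .009 0 0 0;1 0 0 0 0 0 0;0 0 0 0 0 0 0;-1 0 0 0 0 0 0;-1 0 0 0 0 0 0;-1 0 0 0 0 0 0;-1 0 0 0 0 0 0;-1 0 0 0 0 0 0;-1 0 0 0 0 0 0' 20
python3 -m inch '-1 0 0 -.01 0 0 0;-1 0 0 -.02 0 0 0;-1 0 0 -.03 0 0 0;-1 0 0 -.03 0 0 0;-1 0 0 -.02 0 0 0;-1 0 0 0 0 0 0'
python3 -c "
from h import *
move(.6484,-.1386,.13,.045)"
```

```text
clock: 10.5
tool_pos: [0.4456, -0.0708, 0.0306]
eef_rot: [0.985, -0.17, -0.007, 0.0]
contact_force: [0.5, 0.1, 1.8]
opening: 0.522
finger_force: 20.0
clock: 11.0
tool_pos: [0.4487, -0.0714, 0.1434]
eef_rot: [0.985, -0.17, -0.004, 0.0]
contact_force: [1.0, -0.3, -0.9]
opening: 0.519
finger_force: 20.0
tcp [ 0.4487 -0.0714  0.1434] yaw -0.341 q [-0.15  0.71  0.34  2.17 -0.65  0.37 -1.18]
toolshift x 0.2106 y -0.0035 z 0.0134; turn about tool z -0.386
```

The arm ran out of reach near the base, so the grip is about 8 mm off centre lengthwise and 10 mm high. It still holds, so I'll move over the tray and look.

```bash
python3 -m inch '-1 .008 0 0 0 0 0;-1 .015 -.0005 0 0 0 0;-1 .015 -.0005 0 0 0 0;-1 .015 -.0005 0 0 0 0;-1 .015 -.0005 0 0 0 0;-1 .015 -.0005 0 0 0 0;-1 .015 -.0005 0 0 0 0;-1 .015 -.0005 0 0 0 0;-1 .015 -.0005 0 0 0 0;-1 .015 -.0005 0 0 0 0;-1 .015 -.0005 0 0 0 0;-1 .015 -.0005 0 0 0 0;-1 .015 -.0005 0 0 0 0;-1 .015 -.0005 0 0 0 0;-1 .015 -.0005 0 0 0 0;-1 0 0 0 0 0 -.1;-1 0 0 0 0 0 -.1;-1 0 0 0 0 0 -.1;-1 0 0 0 0 0 -.086;-1 0 0 0 0 0 0'
python3 - <<'E'
from h import *
p,P,d=world("scene");cv2.imwrite("pics/s2.png",cv2.resize(p[150:370,100:420,::-1],None,fx=2.5,fy=2.5))
np.savez("s2.npz",p=p,P=P,d=d)
move(.6565,-.1382,.09,.045)
E
```

```text
clock: 12.67
tool_pos: [0.6543, -0.1375, 0.1349]
eef_rot: [1.0, 0.023, -0.009, -0.002]
contact_force: [0.4, 0.2, -1.2]
opening: 0.518
finger_force: 20.0
tcp [ 0.6543 -0.1374  0.1352] yaw 0.043 q [-0.05  0.93  0.38  1.51 -0.43  0.8  -1.03]
toolshift x 0.0022 y 0.0009 z 0.0452; turn about tool z -0.002
```

View pics/s2.png

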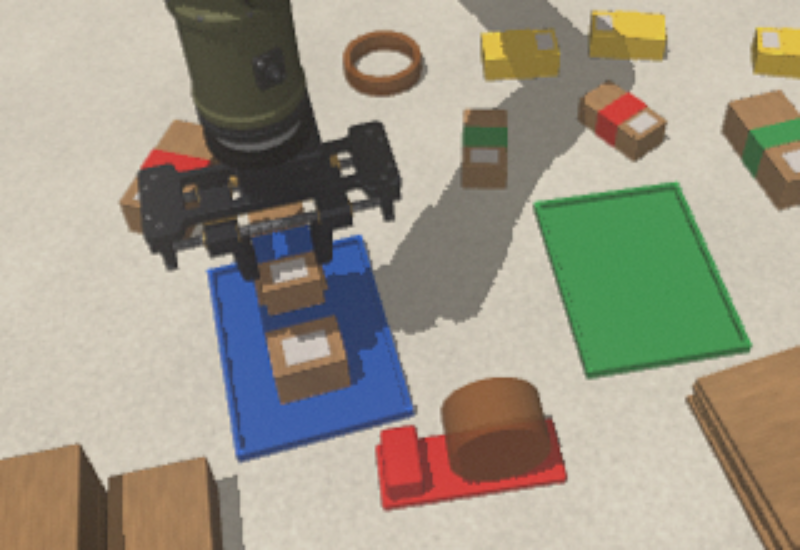

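The small carton hangs between the fingers, level and label up, above the large one. Its front face is at crop pixel (292,290), so I'll measure that with depth.

```bash
python3 - <<'E'
from h import *
f=np.load("s2.npz");P=f["P"];d=f["d"]
m=(d>0)&(abs(P[...,1]+.138)<.05)&(P[...,2]>.09)&(P[...,2]<.137)&(P[...,0]>.672)&(P[...,0]<.74)
Q=P[m];print(len(Q),np.percentile(Q,[2,50,98],axis=0).round(4))
t=.043;c=(Q[:,:2]-[.6543,-.1374])@np.array([np.cos(t),np.sin(t)])
s=(Q[:,:2]-[.6543,-.1374])@np.array([-np.sin(t),np.cos(t)])
print(np.percentile(c,[50,90,98]).round(4),np.percentile(s,[1,99]).round(4))
for z in(.105,.11,.115,.12,.125,.13):
  k=abs(Q[:,2]-z)<.0025; print(z,k.sum(),np.median(c[k]).round(4) if k.any() else "")
E
```

```text
262 [[ 0.6752 -0.1576  0.1052]
 [ 0.6883 -0.1361  0.123 ]
 [ 0.6907 -0.1136  0.1369]]
[0.034  0.0353 0.0358] [-0.022   0.0228]
0.105 19 0.0337
0.11 38 0.0342
0.115 31 0.0342
0.12 37 0.0341
0.125 34 0.0339
0.13 39 0.0343
```

Front face at +34 mm puts the centre 8 mm behind the TCP, as computed, and the carton is level. Lower.

```bash
python3 -m inch '-1 .0022 .0009 .01 0 0 0;-1 0 0 .015 0 0 0;-1 0 0 .012 0 0 0;-1 0 0 .008 0 0 0;-1 0 0 .004 0 0 0;-1 0 0 .001 0 0 0;-1 0 0 0 0 0 0;-1 0 0 0 0 0 0'
```

```text
clock: 13.38
tool_pos: [0.6569, -0.1383, 0.0877]
eef_rot: [1.0, 0.022, -0.007, -0.001]
contact_force: [-0.2, 0.2, -1.0]
opening: 0.522
finger_force: 20.0
```

```bash
python3 -m inch '-1 0 0 .001 0 0 0;-1 0 0 .001 0 0 0;-1 0 0 0 0 0 0;-1 0 0 0 0 0 0'; python3 -m inch '-1 0 0 .001 0 0 0;-1 0 0 0 0 0 0;-1 0 0 0 0 0 0'
```

```text
clock: 13.72
tool_pos: [0.6565, -0.1381, 0.0854]
eef_rot: [1.0, 0.022, -0.007, -0.001]
contact_force: [0.8, -0.4, -0.8]
opening: 0.519
finger_force: 20.0
clock: 13.97
tool_pos: [0.6563, -0.138, 0.0841]
eef_rot: [1.0, 0.022, -0.007, -0.001]
contact_force: [0.4, 0.4, -0.6]
opening: 0.523
finger_force: 20.0
```

```bash
for i in 1; do python3 -m inch '-1 0 0 .001 0 0 0;-1 0 0 .001 0 0 0;-1 0 0 0 0 0 0;-1 0 0 0 0 0 0'; done; python3 -m inch '-1 0 0 .001 0 0 0;-1 0 0 0 0 0 0;-1 0 0 0 0 0 0'; python3 -m inch '-1 0 0 .001 0 0 0;-1 0 0 0 0 0 0;-1 0 0 0 0 0 0'
```

```text
clock: 14.3
tool_pos: [0.6562, -0.1381, 0.082]
eef_rot: [1.0, 0.022, -0.007, -0.001]
contact_force: [0.4, -0.7, -1.3]
opening: 0.519
finger_force: 20.0
clock: 14.55
tool_pos: [0.6563, -0.1381, 0.0811]
eef_rot: [1.0, 0.022, -0.007, -0.001]
contact_force: [-0.3, 0.0, -0.7]
opening: 0.518
finger_force: 20.0
clock: 14.8
tool_pos: [0.6564, -0.1381, 0.0808]
eef_rot: [1.0, 0.022, -0.007, -0.001]
contact_force: [-1.7, 1.6, 4.6]
opening: 0.524
finger_force: 20.0
```

```bash
python3 -m inch '0.6 0 0 0 0 0 0;1 0 0 0 0 0 0;1 0 0 0 0 0 0;1 0 0 0 0 0 0;1 0 0 0 0 0 0;1 0 0 -.01 0 0 0;1 0 0 -.025 0 0 0;1 0 0 -.03 0 0 0;1 0 0 -.005 0 0 0;1 0 0 0 0 0 0'
python3 -c "
from h import *
move(.543,.3698,.14,.08)"
```

```text
clock: 15.63
tool_pos: [0.6592, -0.1391, 0.1534]
eef_rot: [1.0, 0.022, -0.004, -0.0]
contact_force: [0.3, -0.3, -0.5]
opening: 0.997
finger_force: 0.0
tcp [ 0.6592 -0.1391  0.1534] yaw 0.045 q [-0.06  0.91  0.4   1.5  -0.42  0.83 -1.04]
toolshift x -0.0934 y -0.5135 z 0.0134; turn about tool z -0.035
```

```bash
python3 -m inch '1 -.003 -.0135 0 0 0 0;1 -.005 -.03 .001 0 0 0;1 -.005 -.03 .001 0 0 0;1 -.005 -.03 .001 0 0 0;1 -.005 -.03 .001 0 0 0;1 -.005 -.03 .001 0 0 0;1 -.005 -.03 .001 0 0 0;1 -.005 -.03 .001 0 0 0;1 -.005 -.03 .001 0 0 0;1 -.005 -.03 .001 0 0 0;1 -.005 -.03 .001 0 0 0;1 -.005 -.03 .001 0 0 0;1 -.005 -.03 .001 0 0 0;1 -.005 -.03 .001 0 0 0;1 -.005 -.03 .001 0 0 0;1 -.005 -.03 0 0 0 0;1 -.005 -.03 0 0 0 0;1 -.005 -.02 0 0 0 0;1 -.005 0 0 0 0 -.035;1 0 0 0 0 0 0'
python3 - <<'E'
from h import *
p,P,d=world();cv2.imwrite("pics/t3.png",cv2.resize(p[80:300,120:480,::-1],None,fx=2,fy=2))
print(box(P,d,(332,158),.084,50))
for n,uv,z in[("hl",(369,228),.045),("gs",(260,221),.034)]: print(n,box(P,d,uv,z,rad=30))
move(.543,.3698,.021,.08)
E
```

```text
clock: 17.3
tool_pos: [0.5372, 0.3733, 0.137]
eef_rot: [0.999, 0.043, -0.01, -0.001]
contact_force: [-0.0, 0.6, -1.0]
opening: 1.002
finger_force: 0.0
((array([ 0.6476, -0.1396]), array([86.3, 48.7]), np.float64(0.067)), np.float64(0.0853))
hl ((array([ 0.4402, -0.2348]), array([121.1,  63.4]), np.float64(-0.508)), np.float64(0.0465))
gs ((array([0.4655, 0.0773]), array([85. , 46.8]), np.float64(-0.26)), np.float64(0.0353))
tcp [0.5388 0.3713 0.1375] yaw 0.081 q [-0.91  0.92  0.47  1.57 -0.54  0.8  -1.69]
toolshift x 0.0041 y 0.0019 z 0.1165; turn about tool z 0.001
```

View pics/t3.png

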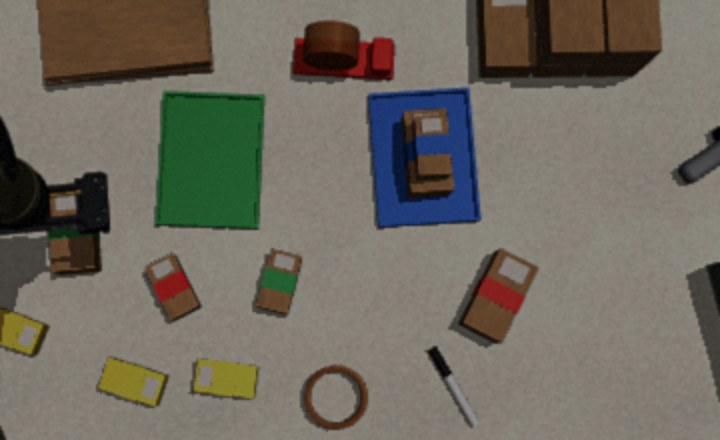

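The blue stack is centred within 1 mm (crop pixel 430,145), and the red cartons are unmoved. The gripper is above the green large carton. I take out a 0.02 rad tilt and grip.

```bash
python3 -m inch '1 .0041 .0019 .016 0 .02 0;1 0 0 .022 0 0 0;1 0 0 .022 0 0 0;1 0 0 .022 0 0 0;1 0 0 .017 0 0 0;1 0 0 .010 0 0 0;1 0 0 .006 0 0 0;1 0 0 0 0 0 0;1 0 0 0 0 0 0'
python3 -c "
from h import *
move(.543,.3698,.021,.08);print(get_state()['eef_rot'],get_state()['contact_force'])"
```

```text
clock: 18.1
tool_pos: [0.5463, 0.3691, 0.0244]
eef_rot: [0.999, 0.039, 0.003, -0.002]
contact_force: [0.8, 0.6, 0.1]
opening: 1.001
finger_force: 0.0
tcp [0.5463 0.3691 0.0244] yaw 0.079 q [-0.86  1.07  0.38  1.6  -0.62  0.59 -1.63]
toolshift x -0.0033 y -0.0009 z 0.0034; turn about tool z -0.001
[ 0.99921703  0.03940084  0.00310221 -0.00181252] [0.84896107 0.57286785 0.11874129]
```

```bash
python3 -m inch '1 -.003 -.001 .003 0 0 0;1 0 0 0 0 0 0;1 0 0 0 0 0 0;0.4 0 0 0 0 0 0;-1 0 0 0 0 0 0;-1 0 0 0 0 0 0;-1 0 0 0 0 0 0;-1 0 0 0 0 0 0;-1 0 0 0 0 0 0;-1 0 0 0 0 0 0' 30
python3 -m inch '-1 0 0 -.01 0 0 0;-1 0 0 -.02 0 0 0;-1 0 0 -.025 0 0 0;-1 0 0 -.025 0 0 0;-1 0 0 0 0 0 0;-1 0 0 0 0 0 0'
python3 -c "
from h import *
move(.6483,.1766,.1,-.048)"
```

```text
clock: 18.93
tool_pos: [0.5429, 0.3708, 0.0212]
eef_rot: [0.999, 0.04, 0.003, -0.002]
contact_force: [-0.4, 0.8, 1.8]
opening: 0.699
finger_force: 30.0
clock: 19.43
tool_pos: [0.543, 0.3698, 0.1022]
eef_rot: [0.999, 0.04, 0.004, -0.002]
contact_force: [-0.6, 0.4, -2.8]
opening: 0.703
finger_force: 30.0
tcp [0.543  0.3698 0.1022] yaw 0.079 q [-0.89  0.96  0.44  1.6  -0.57  0.7  -1.67]
toolshift x 0.0897 y 0.2010 z 0.0022; turn about tool z 0.127
```

```bash
python3 -m inch '-1 .006 .011 0 0 0 0;-1 .009 .02 0 0 0 0;-1 .009 .02 0 0 0 0;-1 .009 .02 0 0 0 0;-1 .009 .02 0 0 0 0;-1 .009 .02 0 0 0 0;-1 .009 .02 0 0 0 0;-1 .009 .02 0 0 0 0;-1 .009 .02 0 0 0 0;-1 .009 .02 0 0 0 0;-1 .003 .01 0 0 0 0;-1 0 0 0 0 0 .064;-1 0 0 0 0 0 .063;-1 0 0 0 0 0 0;-1 0 0 0 0 0 0'
python3 -c "
from h import *
move(.6483,.1766,.027,-.048)"
```

```text
clock: 20.68
tool_pos: [0.647, 0.1767, 0.0995]
eef_rot: [1.0, -0.023, 0.001, -0.002]
contact_force: [-0.2, 0.0, -2.3]
opening: 0.701
finger_force: 30.0
tcp [0.647  0.1767 0.0995] yaw -0.045 q [-0.55  0.98  0.43  1.55 -0.55  0.74 -1.49]
toolshift x 0.0013 y 0.0001 z 0.0725; turn about tool z 0.003
```

Expect touchdown at TCP z ≈ 0.026.

```bash
python3 -m inch '-1 .0013 0 .012 0 0 0;-1 0 0 .018 0 0 0;-1 0 0 .018 0 0 0;-1 0 0 .012 0 0 0;-1 0 0 .006 0 0 0;-1 0 0 .003 0 0 0;-1 0 0 .001 0 0 0;-1 0 0 0 0 0 0;-1 0 0 0 0 0 0'; python3 -m inch '-1 0 0 .001 0 0 0;-1 0 0 0 0 0 0;-1 0 0 0 0 0 0'
```

```text
clock: 21.43
tool_pos: [0.6504, 0.177, 0.0317]
eef_rot: [1.0, -0.024, 0.003, -0.002]
contact_force: [-0.3, -0.1, -2.6]
opening: 0.698
finger_force: 30.0
clock: 21.68
tool_pos: [0.6499, 0.1771, 0.0302]
eef_rot: [1.0, -0.024, 0.003, -0.002]
contact_force: [-0.3, 0.5, -2.9]
opening: 0.7
finger_force: 30.0
```

```bash
python3 -m inch '-1 0 0 .001 0 0 0;-1 0 0 .001 0 0 0;-1 0 0 .001 0 0 0;-1 0 0 0 0 0 0;-1 0 0 0 0 0 0'; python3 -m inch '-1 0 0 .001 0 0 0;-1 0 0 0 0 0 0;-1 0 0 0 0 0 0'; python3 -m inch '-1 0 0 .0007 0 0 0;-1 0 0 0 0 0 0;-1 0 0 0 0 0 0'
```

```text
clock: 22.1
tool_pos: [0.6496, 0.1769, 0.0266]
eef_rot: [1.0, -0.024, 0.003, -0.002]
contact_force: [0.2, -0.1, -2.7]
opening: 0.701
finger_force: 30.0
clock: 22.35
tool_pos: [0.6499, 0.177, 0.0262]
eef_rot: [1.0, -0.024, 0.003, -0.002]
contact_force: [-1.1, 0.8, 1.9]
opening: 0.697
finger_force: 30.0
clock: 22.6
tool_pos: [0.6499, 0.177, 0.0262]
eef_rot: [1.0, -0.024, 0.003, -0.002]
contact_force: [-3.0, -0.0, 6.0]
opening: 0.702
finger_force: 30.0
```

```bash
python3 -m inch '0.6 0 0 0 0 0 0;1 0 0 0 0 0 0;1 0 0 0 0 0 0;1 0 0 0 0 0 0;1 0 0 0 0 0 0;1 0 0 -.01 0 0 0;1 0 0 -.025 0 0 0;1 0 0 -.03 0 0 0;1 0 0 -.03 0 0 0;1 0 0 -.005 0 0 0;1 0 0 0 0 0 0'
python3 -c "
from h import *
move(.4654,.0772,.12,-.27)"
```

```text
clock: 23.52
tool_pos: [0.6512, 0.1767, 0.1284]
eef_rot: [1.0, -0.024, 0.005, -0.003]
contact_force: [0.8, -0.6, 1.5]
opening: 1.004
finger_force: 0.0
tcp [0.6512 0.1767 0.1284] yaw -0.047 q [-0.56  0.95  0.46  1.53 -0.54  0.78 -1.5 ]
toolshift x -0.1809 y 0.1082 z 0.0084; turn about tool z 0.223
```

```bash
python3 -m inch '1 -.011 .0062 0 0 0 0;1 -.02 .012 0 0 0 0;1 -.02 .012 0 0 0 0;1 -.02 .012 0 0 0 0;1 -.02 .012 0 0 0 0;1 -.02 .012 0 0 0 0;1 -.02 .012 0 0 0 0;1 -.02 .012 0 0 0 0;1 -.02 .012 0 0 0 0;1 -.01 .006 0 0 0 0;1 0 0 0 0 0 .112;1 0 0 0 0 0 .111;1 0 0 0 0 0 0;1 0 0 0 0 0 0'
python3 - <<'E'
from h import *
p,P,d=world()
print(box(P,d,(226,160),.05,50))
move(.4654,.0772,.021,-.27)
print(get_state()["eef_rot"])
E
```

```text
clock: 24.68
tool_pos: [0.4628, 0.0771, 0.1231]
eef_rot: [0.991, -0.133, 0.002, -0.002]
contact_force: [0.2, 0.1, -0.2]
opening: 1.002
finger_force: 0.0
((array([0.6502, 0.1749]), array([120.5,  63.8]), np.float64(-0.037)), np.float64(0.0509))
tcp [0.463  0.0772 0.1232] yaw -0.267 q [-0.45  0.75  0.32  2.16 -0.72  0.33 -1.37]
toolshift x 0.0023 y -0.0007 z 0.1022; turn about tool z 0.003
[ 0.99110416 -0.1330587   0.00190635 -0.00207242]
```

The green large carton is centred within 2 mm. Descend, watching the reach limit.

```bash
python3 -m inch '1 .0023 -.0007 .016 0 0 0;1 0 0 .02 0 0 0;1 0 0 .02 0 0 0;1 0 0 .018 0 0 0;1 0 0 .012 0 0 0;1 0 0 .006 0 0 0;1 0 0 .004 0 0 0;1 0 0 0 0 0 0;1 0 0 0 0 0 0'
python3 -c "
from h import *
move(.4654,.0772,.021,-.27)"
```

```text
clock: 25.48
tool_pos: [0.4664, 0.0775, 0.028]
eef_rot: [0.991, -0.134, 0.003, -0.002]
contact_force: [-0.2, -0.7, -0.7]
opening: 1.0
finger_force: 0.0
tcp [0.4664 0.0775 0.028 ] yaw -0.27 q [-0.3   0.93  0.06  2.16 -0.83  0.07 -1.28]
toolshift x -0.0009 y 0.0006 z 0.0070; turn about tool z 0.000
```

Good enough here: 17 mm of finger overlap, centred. Grip.

```bash
python3 -m inch '0.4 0 0 0 0 0 0;-1 0 0 0 0 0 0;-1 0 0 0 0 0 0;-1 0 0 0 0 0 0;-1 0 0 0 0 0 0;-1 0 0 0 0 0 0;-1 0 0 0 0 0 0' 20
python3 -m inch '-1 0 0 -.01 0 0 0;-1 0 0 -.02 0 0 0;-1 0 0 -.03 0 0 0;-1 0 0 -.03 0 0 0;-1 0 0 -.018 0 0 0;-1 0 0 0 0 0 0;-1 0 0 0 0 0 0'
python3 -c "
from h import *
move(.6502+.001,.1749,.135,-.04)"
```

```text
clock: 26.07
tool_pos: [0.4663, 0.0776, 0.0278]
eef_rot: [0.991, -0.135, 0.002, -0.002]
contact_force: [-0.5, -0.1, 1.9]
opening: 0.518
finger_force: 20.0
clock: 26.65
tool_pos: [0.466, 0.0774, 0.1361]
eef_rot: [0.991, -0.134, 0.003, -0.003]
contact_force: [0.2, 0.1, -0.1]
opening: 0.52
finger_force: 20.0
tcp [0.466  0.0774 0.1361] yaw -0.27 q [-0.49  0.74  0.37  2.14 -0.73  0.38 -1.36]
toolshift x 0.1526 y -0.1433 z 0.0011; turn about tool z -0.230
```

```bash
python3 -m inch '-1 .008 -.0075 0 0 0 0;-1 .014 -.0131 0 0 0 0;-1 .014 -.0131 0 0 0 0;-1 .014 -.0131 0 0 0 0;-1 .014 -.0131 0 0 0 0;-1 .014 -.0131 0 0 0 0;-1 .014 -.0131 0 0 0 0;-1 .014 -.0131 0 0 0 0;-1 .014 -.0131 0 0 0 0;-1 .014 -.0131 0 0 0 0;-1 .014 -.0131 0 0 0 0;-1 .0046 -.0048 0 0 0 0;-1 0 0 0 0 0 -.115;-1 0 0 0 0 0 -.115;-1 0 0 0 0 0 0;-1 0 0 0 0 0 0'
python3 - <<'E'
from h import *
s=get_state();p,P,d=world("scene");cv2.imwrite("pics/s3.png",cv2.resize(p[150:370,200:520,::-1],None,fx=2.5,fy=2.5))
move(.6512,.1749,.084,-.04)
t=yaw(s);D=P-s["tool_pos"];c=D[...,0]*np.cos(t)+D[...,1]*np.sin(t);l=-D[...,0]*np.sin(t)+D[...,1]*np.cos(t)
for z in(-.022,-.015,-.008):
  k=(d>0)&(abs(D[...,2]-z)<.004)&(abs(l)<.03)&(c>.025)&(c<.06);print(z,k.sum(),np.median(c[k]).round(4),np.percentile(l[k],[3,97]).round(4))
E
```

```text
clock: 27.98
tool_pos: [0.6499, 0.1739, 0.1358]
eef_rot: [1.0, -0.022, 0.001, -0.002]
contact_force: [0.3, -0.5, -1.0]
opening: 0.522
finger_force: 20.0
tcp [0.6501 0.174  0.1361] yaw -0.044 q [-0.57  0.94  0.49  1.53 -0.56  0.81 -1.47]
toolshift x 0.0011 y -0.0010 z 0.0521; turn about tool z -0.004
-0.022 54 0.0409 [-0.023  0.021]
-0.015 60 0.041 [-0.0232  0.0209]
-0.008 58 0.0409 [-0.023   0.0198]
```

View pics/s3.png

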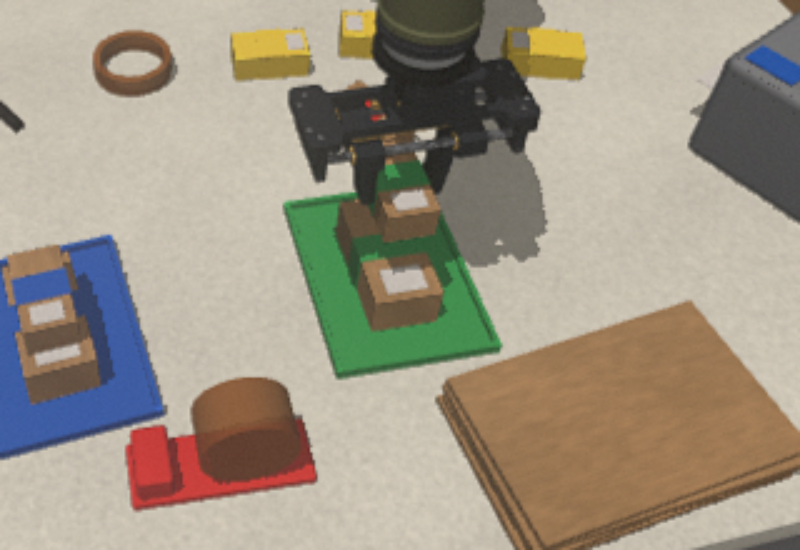

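The green small carton hangs level above the green large one (crop pixels 410,200 and 400,290), label up. Lower it; contact is expected at z ≈ 0.078.

```bash
python3 -m inch '-1 .0012 -.001 .01 0 0 0;-1 0 0 .015 0 0 0;-1 0 0 .013 0 0 0;-1 0 0 .008 0 0 0;-1 0 0 .004 0 0 0;-1 0 0 .002 0 0 0;-1 0 0 0 0 0 0;-1 0 0 0 0 0 0'; python3 -m inch '-1 0 0 .001 0 0 0;-1 0 0 .001 0 0 0;-1 0 0 0 0 0 0;-1 0 0 0 0 0 0'
```

```text
clock: 28.7
tool_pos: [0.6529, 0.1755, 0.0855]
eef_rot: [1.0, -0.02, 0.003, -0.002]
contact_force: [-0.2, 0.2, -0.6]
opening: 0.521
finger_force: 20.0
clock: 29.03
tool_pos: [0.6526, 0.1756, 0.0833]
eef_rot: [1.0, -0.02, 0.003, -0.002]
contact_force: [0.2, 0.0, 0.3]
opening: 0.522
finger_force: 20.0
```

```bash
python3 -m inch '-1 0 0 .001 0 0 0;-1 0 0 .001 0 0 0;-1 0 0 .001 0 0 0;-1 0 0 0 0 0 0;-1 0 0 0 0 0 0'; python3 -m inch '-1 0 0 .001 0 0 0;-1 0 0 0 0 0 0;-1 0 0 0 0 0 0';  python3 -m inch '-1 0 0 .001 0 0 0;-1 0 0 0 0 0 0;-1 0 0 0 0 0 0'
```

```text
clock: 29.45
tool_pos: [0.6524, 0.1756, 0.08]
eef_rot: [1.0, -0.02, 0.003, -0.002]
contact_force: [-0.5, -0.1, -0.9]
opening: 0.523
finger_force: 20.0
clock: 29.7
tool_pos: [0.6525, 0.1756, 0.0791]
eef_rot: [1.0, -0.02, 0.003, -0.002]
contact_force: [-0.4, 0.6, -1.1]
opening: 0.52
finger_force: 20.0
clock: 29.95
tool_pos: [0.6525, 0.1756, 0.0781]
eef_rot: [1.0, -0.02, 0.003, -0.002]
contact_force: [0.2, -0.4, -0.8]
opening: 0.521
finger_force: 20.0
```

```bash
python3 -m inch '-1 0 0 .001 0 0 0;-1 0 0 0 0 0 0;-1 0 0 0 0 0 0'
```

```text
clock: 30.2
tool_pos: [0.6526, 0.1756, 0.0779]
eef_rot: [1.0, -0.02, 0.003, -0.002]
contact_force: [-2.0, -0.0, 5.4]
opening: 0.519
finger_force: 20.0
```

Contact; release, raise, back off toward the base and check.

```bash
python3 -m inch '0.6 0 0 0 0 0 0;1 0 0 0 0 0 0;1 0 0 0 0 0 0;1 0 0 0 0 0 0;1 0 0 0 0 0 0;1 0 0 -.01 0 0 0;1 0 0 -.025 0 0 0;1 0 0 -.03 0 0 0;1 0 0 -.025 0 0 0;1 -.015 0 -.01 0 0 0;1 -.025 0 0 0 0 0;1 -.025 0 0 0 0 0;1 -.025 0 0 0 0 0;1 -.025 0 0 0 0 0;1 -.025 0 0 0 0 0;1 -.025 0 0 0 0 0;1 -.015 0 0 0 0 0;1 0 0 0 0 0 0;1 0 0 0 0 0 0'
python3 - <<'E'
from h import *
p,P,d=world();cv2.imwrite("pics/t4.png",cv2.resize(p[80:300,120:480,::-1],None,fx=2,fy=2))
print(box(P,d,(226,160),.084,50),box(P,d,(332,158),.084,50))
E
```

```text
clock: 31.78
tool_pos: [0.4725, 0.1828, 0.1769]
eef_rot: [1.0, -0.02, 0.003, -0.002]
contact_force: [0.2, -0.7, 0.1]
opening: 1.002
finger_force: 0.0
((array([0.6501, 0.1737]), array([87.6, 46.7]), np.float64(-0.041)), np.float64(0.0851)) ((array([ 0.6479, -0.1395]), array([86.1, 48. ]), np.float64(0.029)), np.float64(0.0853))
```

View pics/t4.png

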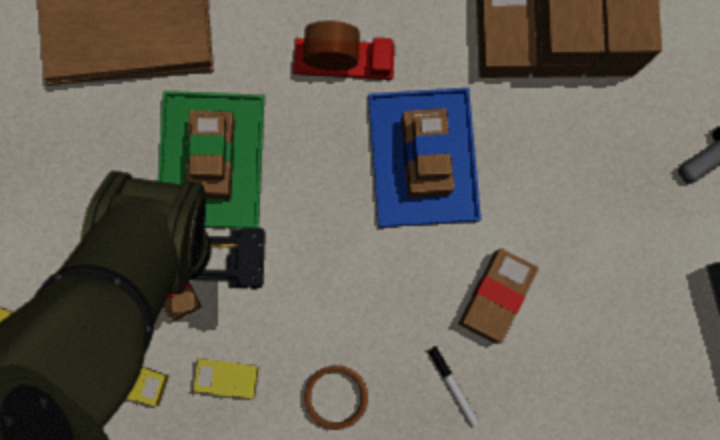

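Both stacks stand squarely in their trays (crop pixels 209,150 and 430,150), and the gripper is clear of everything.

```bash
python3 -c "
from plant import r
print(r.finish_job())"
```

```text
the job is handed in; nothing more can be done
None
```

I loaded both orders, blue then green, and handed the job in at about 32 s: the last camera check showed all four cartons upright and within about 3 mm of centre, and I never touched the red-taped cartons, but the hand-in returned no verdict.

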